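# Slide the lid off the instrument cassette and lay out the forceps

### The job

Slide the metal lid of the blue instrument cassette out along its tracks, keep hold of it as it comes clear, and lay it flat on the worktop, handle up. Then lift the forceps out of the cassette and lay them flat in the steel tray beside the bowl, setting them down rather than dropping them. Leave the bowl, the two bottles and the label roll where they are.

Things in the scene. Friction and masses are not known exactly. Their poses are not given: they have to be found in the camera images.
- case: Blue instrument cassette, fixed, 146 (x) x 200 (y) x 49 mm. Origin: centre of the underside, on the worktop. Lid tracks run along y; end at +y closed, end at -y low: the lid slides out towards -y only. Opening between lips and between side walls 124 mm wide (x); inside y from -94 to 97 mm, floor 4 mm high. Two black ribs, 10 mm wide and up to 16 mm height, lie along x at y = -42 and +42 mm.
- case_mouth (a point): Point in the middle of the cassette's low end (y = -100 mm), at the height of the ledges on which the lid slides (38 mm); axes as the cassette's. The grooves reach from 38 to 45 mm height under 4 mm lips.
- lid: Metal lid, loose in the grooves, 134 (x) x 194 (y) x 5 mm, 0.15 to 0.31 kg, 2 mm of play to each side and in height. Origin: centre of its underside, z up, axes as the cassette's; 38 mm above the worktop in the grooves. Starts 2 to 18 mm to -y of the cassette's origin (closed or ajar); clear of the tracks at 197 mm to -y. Light friction, no catch. Hides the forceps.
- lid_bar (a point): Centre of the top of the black grip bar that stands on the middle of the lid: 60 mm long (lid's x), 14 mm thick (lid's y), 26 mm high, its top 31 mm above the lid's underside.
- forceps: Steel dressing forceps, rigid, 12 wide (x), 124 long (y), 9 mm high (z), 30 g. Origin: centre of the underside. They start under the lid, lying on the two ribs, underside 16 mm above the worktop, long axis along the cassette's y within 0.25 rad, centre within 15 mm of the cassette's centre. Between the ribs there is room to take them by the middle.
- tray: Shallow pressed-steel tray, loose, 298 (x) x 218 (y) x 26 mm, 0.42 kg, standing on the worktop to the left of the cassette. Origin: centre of its underside; floor 2 mm above it; the flat floor is 268 x 188 mm and the rim stands 26 mm high. The bowl stands in its half towards +x; the half towards -x is free.
- bowl: Steel bowl, 98 mm across, 36 mm high, loose in the tray. Origin: centre of the underside. Leave it in place.
- brown_bottle: Brown bottle with black cap, 52 mm across, 90 mm high, loose, behind the cassette. Origin: centre of the underside. Leave it in place.
- white_bottle: White and blue bottle with blue cap, 45 mm across, 80 mm high, loose, behind the cassette. Origin: centre of the underside. Leave it in place.
- label_roll: White roll of labels lying flat, 64 mm across, 32 mm high, loose, behind the cassette, to the left of the bottles. Origin: centre of the underside. Leave it in place.
There are look-alikes about, which are no part of the job. There is more than one size of the bowl; the job needs the larger.

How it is judged:
By the outcome, as a careful person would: the job done as asked, in the order asked, and still so for the second after the job is handed in, with the robot touching nothing.
It also fails if it takes over 54 s, if anything falls off the work surface, if the arm or the gripper's body presses on something with over 40 N, if the wrist force passes 120 N, or if a joint passes its speed limit or range.

### The arm

A 6-joint arm with a two-finger parallel gripper is mounted at the origin on a cart in front of the work surface, level with it; the furniture and walls round the work are solid. World frame = base frame: x ahead of the robot, y to its left, z up, the work surface at z = 0. Lengths are in mm, angles in rad, forces in N, time in s.
With the tool pointing down it reaches from about 350 to 975 mm from the base axis. Payload 7.1 kg.
Tool frame: the origin (TCP) lies at the very end of the fingers, on their centre line; the grasp point (between the pads) lies 19 mm behind it; x points along the fingers, y is the direction in which the jaws open and shut, and the axes are right-handed (so a half turn about x gives the same grasp; the last joint's range is limited). The gripper opens to 88 mm and grips with 3 to 60 N. Pads are 20 mm wide; open, the fingers measure 115 mm over their backs; the gripper's body (75 mm by 178 mm) begins 61 mm behind the grasp point.
Start: joints at [-1.138, 0.423, 1.63, -0, 1.089, -0.019], TCP at [272.88, -562.264, 222.675] pointing down, gripper open.
Joint ranges: [-3, 3], [-0.9, 2.11], [0.09, 2.58], [-1.31, 4.45], [0.11, 2.69], [-2.54, 2.54]. Speed limits (rad/s): [2.39, 2.39, 3.01, 3.14, 3.14, 3.14].

### API

Orientations are given as a rotation vector (axis times angle).
In Python, from workcell import ctrl gives the robot as it stands. The module is installed in compiled form; this text tells all that it offers.
- The arm moves only by the tool carry_out, never from a script. Its argument "commands" is a list of rows, each a list of 6 numbers: the shift along the tool's x, y, z in m, then the turn, a rotation vector about the tool's x, y, z in degrees. In form: [[tx, ty, tz, rx, ry, rz], ...]. A call has 1 to 8 rows; each row shifts and turns the pose as measured when the row begins, along the tool's axes as they then stand; what a row does not reach is not made up. A row lasts 1/8 s, in which the tool goes at most 62.5 mm and 10.7 degrees, less where a joint would pass 70% of its speed; a pose out of reach is approached as far as the arm can. A call with a gripper value outside its range is refused whole. "grip" is the closure, from 0 (fully open) to 1 (shut), set as the call begins (left out, the last holds). The fingers move at their own pace and stop on an object; the grip force is fixed at half the most. Time passes only in rows, so rows that do not move let the fingers close. It gives the time, the measured TCP pose, the force and the opening at its end, in the units of the state.
- ctrl.get_obs(): the state, without advancing time (a new reading comes with each control period).
- ctrl.get_image(name): name is "scene" or "side" or "wrist"; returns a dict with "pixels" (420x560x3 uint8, blue, green, red), "intrinsics" (3x3 intrinsics, pixels), "rvec" (rotation vector, rad) and "tvec" (3), from world to camera coordinates, as OpenCV has them. Camera axes: x right, y down, z forward; pixel columns grow to the right and rows downward; lengths in mm; the calibration is good to about 2 mm. The wrist camera is an equidistant fisheye: a pixel r from the principal point sees the ray r / f radians off the axis. A picture is of the moment at which its call begins. There is no depth.
- ctrl.close_job(): hands the job in, once; it reports no verdict.
The state is a dict: "t": time; "qpos": joint angles; "qvel": joint speeds; "joint_torque": joint torques, N m; "ee_pos": TCP position; "orientation": TCP orientation; "ft_force": force on the tool from outside, world axes, zero at the start; "moment": the same for the moment, N m; "width": finger opening in mm.
Only numpy, scipy, OpenCV 4.12 (cv2) and the standard library are available. Lean on these libraries where they do the work, as an engineer would, in place of code of your own. Each camera call takes 0.05 s, during which the arm holds its last target. There are 200 camera calls.

## Working session

There is one attempt and no reset: what is moved stays moved. The work goes in short steps, Python scripts to look and compute and a tool call to move; the robot and the scene stay as the last step left them, time stands still between calls to the robot, and variables do not carry over. Pictures are saved under pics/ and viewed, about 8 in all and at most 12, crops included, and the job is handed in when it is done.

Besides the shell and the picture viewer there is one more tool, called after "Request:" as name([rows], argument=value, ...), one row to a line, values as JSON. carry_out: Moves the arm, as the interface text tells. Its arguments: {"type":"object","properties":{"commands":{"type":"array"},"grip":{"type":"number"}},"required":["commands"]}

```bash
mkdir -p pics; python3 - <<'E'
from workcell import ctrl
import cv2
o=ctrl.get_obs();print(o)
for n in("scene","side"):
    i=ctrl.get_image(n);cv2.imwrite(f"pics/{n}0.png",i["pixels"]);print(n,i["intrinsics"],i["rvec"],i["tvec"])
E
```

```text
{'t': 0.0, 'qpos': array([-1.13799275e+00,  4.23865592e-01,  1.63069263e+00, -3.80293015e-05,
        1.08859085e+00, -1.89902927e-02]), 'qvel': array([-1.31583504e-03,  4.00924185e-05, -3.40865784e-04, -2.15385297e-05,
       -1.57883152e-03,  1.55249902e-04]), 'joint_torque': array([-5.06519882e-04, -5.44629729e+01, -2.73665965e+01,  6.43126317e-02,
        2.28281307e-02, -1.08506595e-04]), 'ee_pos': array([ 272.64653335, -561.77236519,  221.88521172]), 'orientation': array([ 1.9708808 ,  0.45458056, -1.97159419]), 'ft_force': array([-0.6571883 ,  0.04733531, -0.21478051]), 'moment': array([-0.02375367,  0.00704266, -0.03868008]), 'width': 87.81894693223808}
scene [[467.17904707   0.         276.05580818]
 [  0.         467.17904707 213.61099047]
 [  0.           0.           1.        ]] [ 1.16615097 -2.1439694   1.15671745] [483.59475133 319.04088529 877.05071629]
side [[394.73625277   0.         277.94137544]
 [  0.         394.73625277 213.57370939]
 [  0.           0.           1.        ]] [ 0.27808082 -2.50337271  1.69879739] [630.47468644  73.13204248 919.96268926]
```

View pics/scene0.png

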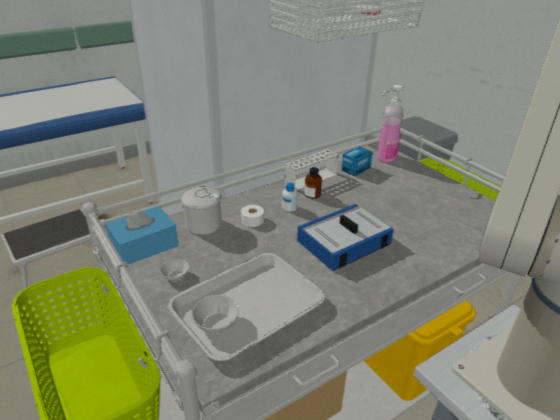

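View pics/side0.png

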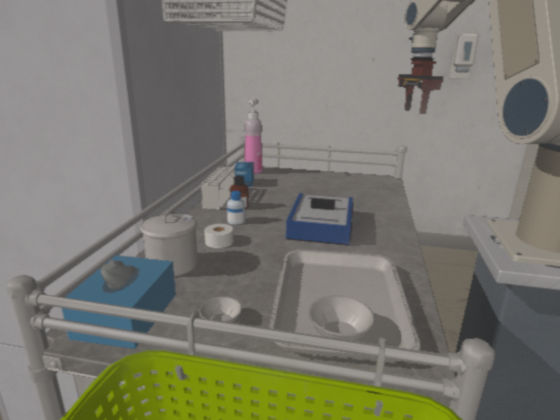

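Scene view: cassette at (345,236) with the bar at (349,223), tray at (248,305) and the large bowl in it at (214,313). Behind the cassette are the bottles at (290,197) and (314,184) and the roll at (252,215). The small bowl at (175,270) is a look-alike. Next I'll view enlarged crops.

```bash
cat > h.py <<'E'
import numpy as np,cv2
from workcell import ctrl
from scipy.spatial.transform import Rotation as R
def cam(n):
    i=ctrl.get_image(n);return i["pixels"],i["intrinsics"],R.from_rotvec(np.ravel(i["rvec"])).as_matrix(),np.ravel(i["tvec"])
def proj(P,K,Rm,t,fish=False):
    p=np.atleast_2d(P)@Rm.T+t
    if fish:
        r=np.hypot(p[:,0],p[:,1]);th=np.arctan2(r,p[:,2]);s=th/np.maximum(r,1e-9)
        return np.c_[p[:,0]*s,p[:,1]*s]*[K[0,0],K[1,1]]+[K[0,2],K[1,2]]
    q=p@K.T;return q[:,:2]/q[:,2:]
def ray(uv,z,K,Rm,t,fish=False):
    d=(np.array(uv,float)-[K[0,2],K[1,2]])/[K[0,0],K[1,1]]
    if fish:
        th=np.hypot(*d);v=np.r_[d/max(th,1e-9)*np.sin(th),np.cos(th)]
    else: v=np.r_[d,1]
    v=Rm.T@v;c=-Rm.T@t
    return c+v*(z-c[2])/v[2]
def crop(img,x,y,w,h,s):
    return cv2.resize(img[y:y+h,x:x+w],None,fx=s,fy=s,interpolation=cv2.INTER_CUBIC)
E
python3 - <<'E'
from h import *
a=cv2.imread("pics/scene0.png");b=cv2.imread("pics/side0.png")
A=crop(a,290,195,110,75,7);cv2.imwrite("pics/c1.png",A)
B=crop(b,265,185,160,170,3.5);A=crop(a,165,250,165,110,4.8)
cv2.imwrite("pics/c3.png",crop(b,280,185,80,62,9))
cv2.imwrite("pics/c2.png",A)
E
```

```text
(no output)
```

View pics/c1.png

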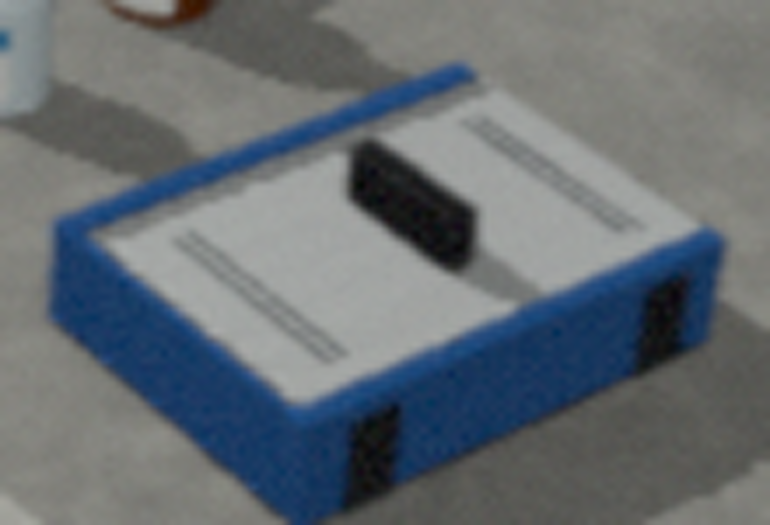

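View pics/c2.png

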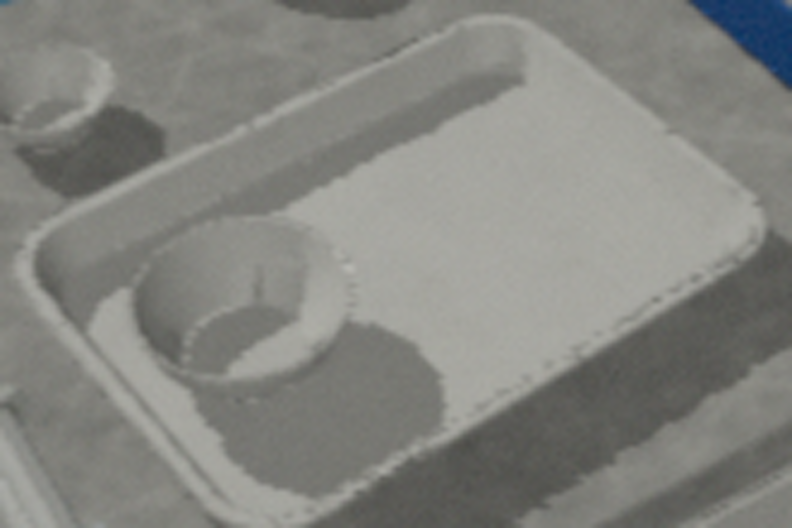

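c1: the top corners of the cassette are at (60,222), (300,408), (722,238) and (470,68) in the crop. The low, open end is on the right, and the bar top is around (420,175). c2: the tray rim edges are clear, and the bowl rim is centred at about (243,298). The half of the tray nearest the cassette is free.

```bash
python3 - <<'E'
from h import *
_,K,Rm,t=cam("scene")
f=lambda u,v,z:ray((290+(u-.0)/7-.4,195+v/7-.4),z,K,Rm,t)
for n,p in dict(LF=(60,222,49),LN=(300,410,49),RN=(722,238,49),RF=(470,66,49),LFb=(52,320,0),LNb=(295,524,0),RNb=(710,348,0)).items(): print(n,f(*p).round(1))
for n,p in dict(barfar=(370,142,69),barnear=(474,210,69),lidRF=(490,85,43),barbaseL=(350,195,43),barbaseN=(458,270,43)).items(): print(n,f(*p).round(1))
g=lambda u,v,z:ray((165+u/4.8-.4,250+v/4.8-.4),z,K,Rm,t)
for n,p in dict(r1=(540,25,26),r2=(755,200,26),b1=(750,245,26),b2=(310,515,26),l1=(28,285,26),l2=(200,500,26),u1=(60,215,26),u2=(450,22,26),bowlL=(133,300,38),bowlR=(352,295,38),bowlT=(245,215,38),bowlB=(245,382,38)).items(): print(n,g(*p).round(1))
E
```

```text
LF [596.9 118.7  49. ]
LN [462.6 114.   49. ]
RN [458.4 -81.9  49. ]
RF [597.3 -82.   49. ]
LFb [601.6 116.7   0. ]
LNb [459.8 113.6   0. ]
RNb [454.9 -82.5   0. ]
barfar [554.6   8.   69. ]
barnear [500.5   4.7  69. ]
lidRF [589.2 -86.2  43. ]
barbaseL [559.6  10.5  43. ]
barbaseN [501.2   8.   43. ]
r1 [552.  213.2  26. ]
r2 [390.9 200.1  26. ]
b1 [368.8 220.2  26. ]
b2 [343.4 459.9  26. ]
l1 [520.7 504.4  26. ]
l2 [373.5 493.2  26. ]
u1 [554.2 474.8  26. ]
u2 [578.7 250.7  26. ]
bowlL [476.2 473.5  38. ]
bowlR [428.1 392.6  38. ]
bowlT [497.2 408.9  38. ]
bowlB [408.8 454.2  38. ]
```

View pics/c3.png

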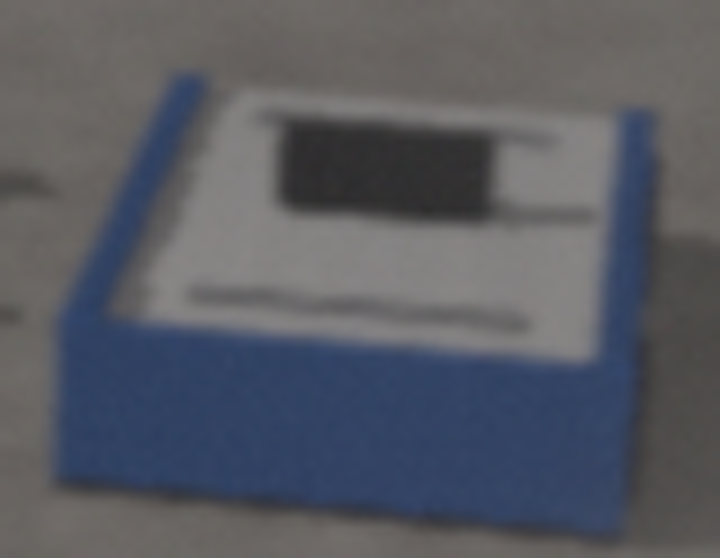

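```bash
cat >> h.py <<'E'
def downR(yaw):  # tool x down, tool y (jaw) at angle yaw from world x
    x=np.r_[0,0,-1.];y=np.r_[np.cos(yaw),np.sin(yaw),0];return np.c_[x,y,np.cross(x,y)]
def plan(p,yaw):
    o=ctrl.get_obs();T=R.from_rotvec(o["orientation"]).as_matrix()
    best=None
    for k in(0,np.pi,-np.pi):
        D=R.from_matrix(T.T@downR(yaw+k)).as_rotvec(degrees=True)
        if best is None or np.linalg.norm(D)<np.linalg.norm(best):best=D
    s=T.T@(np.array(p)-o["ee_pos"])/1000
    print("t",round(o["t"],2),"ee",o["ee_pos"].round(1),"w",round(o["width"],1),"F",o["ft_force"].round(1),"q",o["qpos"].round(2))
    print("T",T.round(3).tolist());print("shift tool m",s.round(4),"turn deg",best.round(2))
E
python3 - <<'E'
from h import *
plan((528,8,200),np.pi/2)
_,K,Rm,t=cam("side");print("right rail",ray((400,178),0,K,Rm,t).round(),"front",ray((420,262),0,K,Rm,t).round(), ray((412,190),0,K,Rm,t).round())
E
```

```text
t 0.15 ee [ 272.7 -561.9  222.1] w 88.1 F [-0.3 -0.2  0.6] q [-1.14  0.42  1.63 -0.    1.09 -0.02]
T [[-0.001, 0.437, -0.9], [0.001, -0.9, -0.437], [-1.0, -0.001, 0.0]]
shift tool m [ 0.0226 -0.4012 -0.4785] turn deg [2.589e+01 2.000e-02 6.000e-02]
right rail [ 300. -480.    0.] front [305. 159.   0.] [ 272. -347.    0.]
```

Request:
carry_out([
  [0.002,-0.039,-0.046,0,0,0],
  [0.002,-0.039,-0.046,0,0,0],
  [0.002,-0.039,-0.046,0,0,0],
  [0.002,-0.039,-0.046,0,0,0],
  [0.002,-0.039,-0.046,0,0,0],
  [0.002,-0.039,-0.046,0,0,0],
  [0.002,-0.039,-0.046,0,0,0],
  [0.002,-0.039,-0.046,0,0,0],
])

```text
t: 1.2
ee_pos: [472.9, -112.3, 205.6]
orientation: [1.977, 0.443, -1.973]
ft_force: [1.0, -0.1, -0.3]
width: 87.8
```

Request:
carry_out([
  [0,-0.02,-0.025,0,0,0],
  [0,0,0,9,0,0],
  [0,0,0,9,0,0],
  [0,0,0,8,0,0],
  [0,0,0,0,0,0],
])

```text
t: 1.82
ee_pos: [488.3, -77.3, 205.2]
orientation: [-2.217, 0.017, 2.212]
ft_force: [-0.3, -0.7, 0.7]
width: 87.9
```

```bash
python3 - <<'E'
from h import *
plan((528,8,150),np.pi/2)
im,K,Rm,t=cam("wrist");cv2.imwrite("pics/w0.png",im);print(K,"cam",(-Rm.T@t).round(1),Rm.round(2).tolist())
E
```

```text
t 1.82 ee [488.3 -77.3 205.2] w 87.9 F [-0.3 -0.7  0.7] q [-0.18  0.25  1.93 -0.    0.95  1.41]
T [[0.002, -0.015, -1.0], [-0.001, -1.0, 0.015], [-1.0, 0.001, -0.002]]
shift tool m [ 0.0552 -0.0859 -0.0383] turn deg [-0.84 -0.13 -0.06]
[[325.1922621    0.         285.77821659]
 [  0.         325.1922621  205.01749463]
 [  0.           0.           1.        ]] cam [571.2 -77.8 368.4] [[-0.02, -1.0, 0.0], [-0.95, 0.01, 0.3], [-0.3, 0.0, -0.95]]
```

View pics/w0.png

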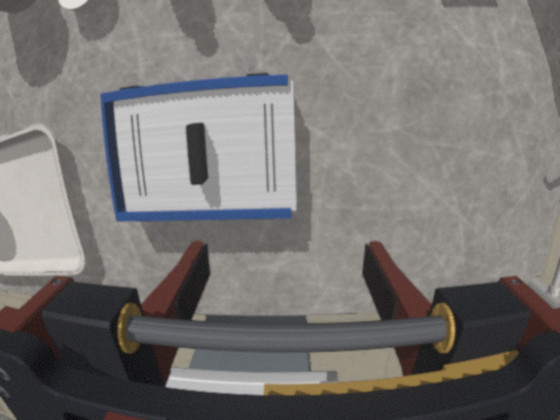

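The wrist view shows the cassette from above. Its top corners are at (103,96), (117,219), (291,217) and (287,77). The bar spans (196,124) to (199,184), and there is a gap between the tray and the case.

```bash
python3 - <<'E'
from h import *
from scipy.optimize import least_squares
_,K,Rm,t=cam("wrist")
f=lambda u,v,z:ray((u,v),z,K,Rm,t,True)
for n,p in dict(LF=(103,96,49),LN=(117,219,49),RN=(291,217,49),RF=(287,77,49),bf=(196,124,69),bn=(198,184,69),bl=(187,154,69),br=(203,154,69),lidF=(293,82,43),lidN=(296,209,43),tR=(62,170,26)).items():print(n,f(*p).round(1))
im=cv2.imread("pics/w0.png")
cv2.imwrite("pics/w0c.png",crop(im,95,65,205,160,3.9))
E
```

```text
LF [596.2 117.7  49. ]
LN [456.6 117.6  49. ]
RN [457.6 -82.1  49. ]
RF [599.7 -79.8  49. ]
bf [557.6   6.   69. ]
bn [499.6   8.   69. ]
bl [529.5  16.8  69. ]
br [528.8   0.8  69. ]
lidF [595.1 -85.6  43. ]
lidN [464.3 -87.5  43. ]
tR [514.3 207.3  26. ]
```

View pics/w0c.png

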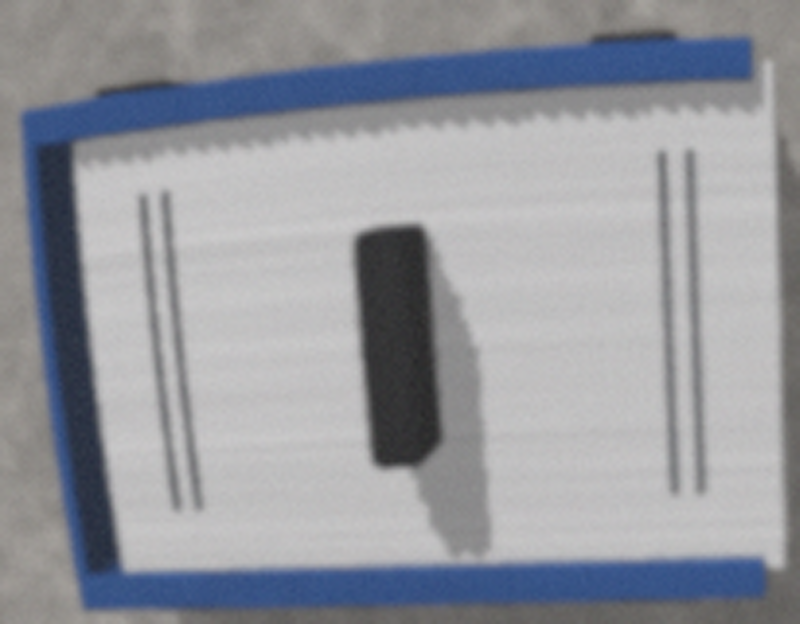

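The crop puts the lid about 8 mm ajar and the bar at about (528, 9.5), with yaw ≈ 0.

Request:
carry_out([
  [0,0,0,-0.8,0,0],
  [0.02,-0.044,-0.019,0,0,0],
  [0.02,-0.043,-0.019,0,0,0],
  [0.04,0,0,0,0,0],
  [0.03,0,0,0,0,0],
  [0,0,0,0,0,0],
], grip=0.2)

```text
t: 2.68
ee_pos: [529.6, 11.4, 93.7]
orientation: [2.222, 0.011, -2.207]
ft_force: [-0.3, -0.9, -0.5]
width: 70.1
```

```bash
python3 - <<'E'
from h import *
plan((528,9.5,48),np.pi/2)
E
```

```text
t 2.67 ee [529.6  11.4  93.7] w 70.1 F [-0.3 -0.9 -0.5] q [-0.    0.47  1.93 -0.    0.73  1.56]
T [[0.007, 0.012, -1.0], [-0.002, -1.0, -0.012], [-1.0, 0.002, -0.007]]
shift tool m [0.0457 0.0018 0.0019] turn deg [ 0.66 -0.39 -0.09]
```

Request:
carry_out([
  [0.025,0.002,0.002,0.6,-0.4,0],
  [0.02,0,0,0,0,0],
  [0,0,0,0,0,0],
])

```text
t: 3.05
ee_pos: [530.3, 8.6, 51.2]
orientation: [2.224, 0.002, -2.214]
ft_force: [-1.0, -0.3, 1.2]
width: 70.4
```

Request:
carry_out([
  [0,0,0,0,0,0],
  [0,0,0,0,0,0],
  [0,0,0,0,0,0],
  [0,0,0,0,0,0],
  [0,0,0,0,0,0],
  [0,0,0,0,0,0],
], grip=1)

```text
t: 3.8
ee_pos: [532.8, 8.4, 55.4]
orientation: [2.23, 0.002, -2.208]
ft_force: [-0.4, -1.8, -0.6]
width: 14.2
```

```bash
python3 - <<'E'
from h import *
plan((528,-90,48),np.pi/2)
E
```

```text
t 3.8 ee [532.8   8.4  55.4] w 14.2 F [-0.4 -1.8 -0.6] q [-0.01  0.54  1.93 -0.    0.66  1.56]
T [[0.01, 0.004, -1.0], [-0.002, -1.0, -0.004], [-1.0, 0.002, -0.01]]
shift tool m [0.0075 0.0984 0.0053] turn deg [ 0.2  -0.58 -0.09]
```

Request:
carry_out([
  [0.001,0.015,0.001,0,-0.2,0],
  [0.001,0.02,0.001,0,-0.2,0],
  [0.001,0.02,0.001,0,0,0],
  [0.001,0.02,0.001,0,0,0],
])

```text
t: 4.3
ee_pos: [534.1, -63.9, 55.4]
orientation: [2.235, 0.008, -2.207]
ft_force: [0.3, 7.3, 9.8]
width: 13.6
```

```bash
python3 - <<'E'
from h import *
plan((528,-100,54),np.pi/2)
im,*_=cam("wrist");cv2.imwrite("pics/w1.png",im)
E
```

```text
t 4.3 ee [534.1 -63.9  55.4] w 13.6 F [0.3 7.3 9.8] q [-0.14  0.55  1.92  0.01  0.66  1.42]
T [[0.013, 0.004, -1.0], [0.003, -1.0, -0.004], [-1.0, -0.003, -0.013]]
shift tool m [0.0012 0.0361 0.0063] turn deg [ 0.22 -0.73  0.18]
```

View pics/w1.png

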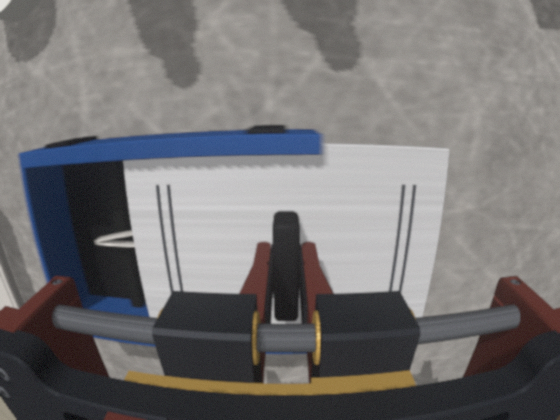

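The lid is sliding with the bar firmly held. The forceps tips show at (110,240) in the cassette. I'll continue out.

Request:
carry_out([
  [-0.0005,0.02,0.0005,0,0,0],
  [-0.0005,0.02,0.0005,0,0,0],
  [0,0.02,0.0005,0,0,0],
  [0,0.02,0.0005,0,0,0],
])

```text
t: 4.85
ee_pos: [532.0, -147.7, 55.7]
orientation: [2.234, 0.009, -2.207]
ft_force: [1.6, 0.8, -1.1]
width: 13.6
```

```bash
python3 - <<'E'
from h import *
plan((534,-230,56),np.pi/2)
E
```

```text
t 4.85 ee [ 532.  -147.7   55.7] w 13.6 F [ 1.6  0.8 -1.1] q [-0.3   0.56  1.89  0.01  0.68  1.26]
T [[0.012, 0.005, -1.0], [0.003, -1.0, -0.005], [-1.0, -0.003, -0.012]]
shift tool m [-0.0005  0.0823 -0.0016] turn deg [ 0.27 -0.7   0.17]
```

Request:
carry_out([
  [0,0.02,0,0,0,0],
  [0,0.02,0,0,0,0],
  [0,0.022,0,0,0,0],
  [0,0.022,0,0,0,0],
  [0,0.01,0,0,0,0],
  [0,0,0,0,0,0],
])

```text
t: 5.6
ee_pos: [531.5, -249.3, 54.8]
orientation: [-2.233, -0.007, 2.209]
ft_force: [-0.3, -0.1, -1.7]
width: 13.6
```

```bash
python3 - <<'E'
from h import *
plan((530,-245,19),np.pi/2)
im,*_=cam("scene");cv2.imwrite("pics/s1.png",crop(im,270,150,230,160,3.4))
E
```

```text
t 5.6 ee [ 531.5 -249.3   54.8] w 13.6 F [-0.3 -0.1 -1.7] q [-0.46  0.6   1.81  0.01  0.72  1.1 ]
T [[0.011, 0.003, -1.0], [0.003, -1.0, -0.003], [-1.0, -0.003, -0.011]]
shift tool m [ 0.0358 -0.0042  0.0019] turn deg [ 0.17 -0.62  0.18]
```

View pics/s1.png

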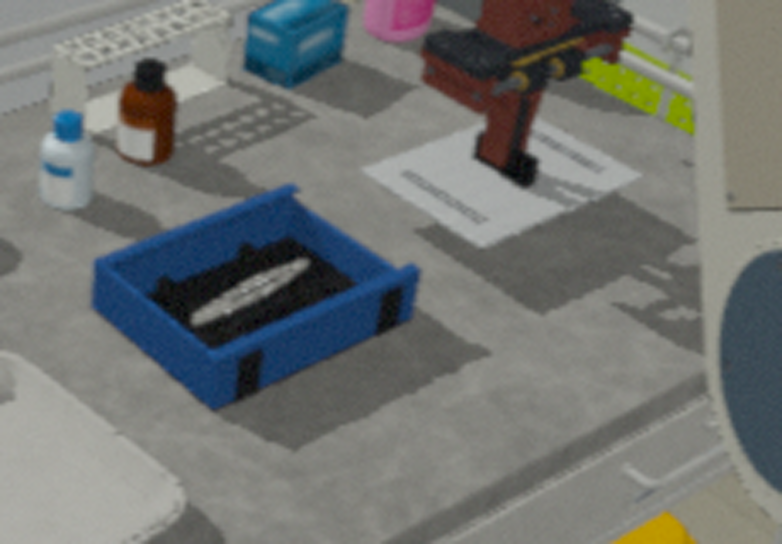

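The lid is clear and level, and the forceps lie on the ribs at about (250,290) in the crop. Now I'll lower the lid.

Request:
carry_out([
  [0.012,0,0,0,0,0],
  [0.012,0,0,0,0,0],
  [0.006,0,0,0,0,0],
  [0.002,0,0,0,0,0],
])

```text
t: 6.15
ee_pos: [531.3, -246.4, 19.8]
orientation: [2.231, 0.011, -2.211]
ft_force: [0.0, -0.1, -2.3]
width: 13.9
```

Request:
carry_out([
  [0.003,0,0,0,0,0],
  [0.002,0,0,0,0,0],
])

```text
t: 6.4
ee_pos: [531.5, -246.3, 17.2]
orientation: [2.23, 0.012, -2.211]
ft_force: [-10.9, 3.0, 33.0]
width: 13.6
```

Contact at z=17. I'll ease off and release.

Request:
carry_out([
  [-0.001,0,0,0,0,0],
])

```text
t: 6.52
ee_pos: [531.8, -246.4, 19.0]
orientation: [2.23, 0.012, -2.21]
ft_force: [-0.1, -0.6, -2.2]
width: 13.8
```

Request:
carry_out([
  [0.0005,0,0,0,0,0],
  [0.0005,0,0,0,0,0],
  [0.0005,0,0,0,0,0],
  [0,0,0,0,0,0],
], grip=0.3)

```text
t: 7.02
ee_pos: [532.5, -246.7, 17.6]
orientation: [2.232, 0.011, -2.208]
ft_force: [0.1, -0.1, 0.3]
width: 50.3
```

Request:
carry_out([
  [-0.03,0,0,0,0,0],
  [-0.05,0,0,0,0,0],
  [-0.05,0,0,0,0,0],
  [-0.02,0,0,0,0,0],
])

```text
t: 7.52
ee_pos: [529.5, -246.6, 168.9]
orientation: [2.227, 0.014, -2.216]
ft_force: [0.6, -0.3, -0.0]
width: 61.5
```

```bash
python3 - <<'E'
from h import *
plan((510,18,170),0)
E
```

```text
t 7.53 ee [ 529.5 -246.6  168.9] w 61.5 F [ 0.6 -0.3 -0. ] q [-0.46  0.43  1.76  0.01  0.95  1.1 ]
T [[0.005, 0.006, -1.0], [0.006, -1.0, -0.006], [-1.0, -0.006, -0.005]]
shift tool m [ 0.0004 -0.2647  0.0177] turn deg [-8.963e+01 -5.000e-01  6.000e-02]
```

Request:
carry_out([
  [0,-0.055,0.008,0,0,0],
  [0,-0.055,0.008,0,0,0],
  [0,-0.055,0.008,0,0,0],
  [0,-0.055,0.008,0,0,0],
  [0,-0.044,0.008,0,0,0],
  [0,0,0,0,0,0],
])

```text
t: 8.28
ee_pos: [488.9, 22.9, 172.7]
orientation: [-2.236, -0.008, 2.207]
ft_force: [0.6, -0.9, 0.4]
width: 61.5
```

```bash
python3 - <<'E'
from h import *
plan((527,18,120),0)
im,K,Rm,t=cam("wrist");cv2.imwrite("pics/w2.png",im)
# case interior corner px for crop
p=proj([[456,-84,20],[600,-84,20],[456,120,20],[600,120,20]],K,Rm,t,True);print(p.round())
x0,y0=np.maximum(p.min(0).astype(int)-5,0);x1,y1=p.max(0).astype(int)+5
s=min(790/(x1-x0),590/(y1-y0));print(x0,y0,s);cv2.imwrite("pics/w2c.png",crop(im,x0,y0,x1-x0,y1-y0,s))
E
```

```text
t 8.28 ee [488.9  22.9 172.7] w 61.5 F [ 0.6 -0.9  0.4] q [0.02 0.29 1.97 0.   0.86 1.58]
T [[0.013, 0.004, -1.0], [0.004, -1.0, -0.004], [-1.0, -0.004, -0.013]]
shift tool m [ 0.0532  0.0053 -0.0374] turn deg [-89.78  -0.75  -0.41]
[[387. 222.]
 [395.  84.]
 [195. 221.]
 [189.  82.]]
183 77 3.640552995391705
```

View pics/w2c.png

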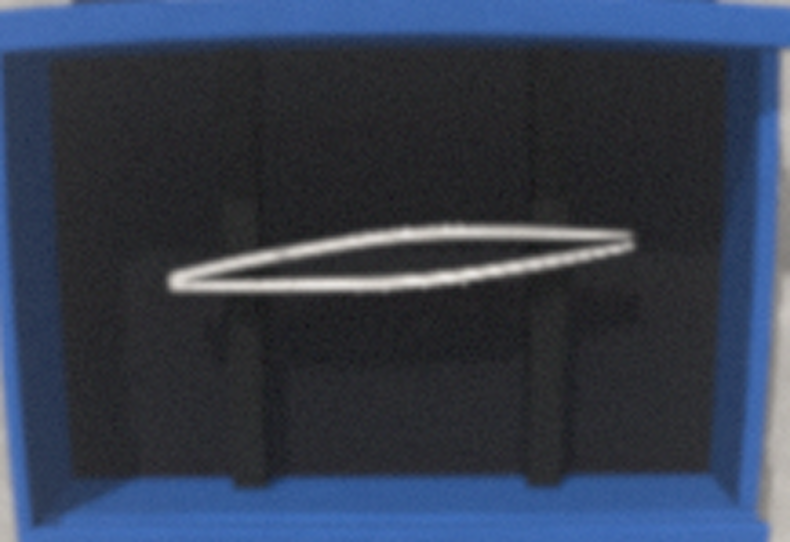

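The crop shows the forceps running from (170,283) to (633,240), with the ribs at x≈250 and 550.

```bash
python3 - <<'E'
from h import *
_,K,Rm,t=cam("wrist")
f=lambda u,v,z:ray((183+u/3.64-.4,77+v/3.64-.4),z,K,Rm,t,True)
a=f(170,283,21);b=f(633,240,21);d=a-b;c=(a+b)/2
print(a.round(1),b.round(1),np.linalg.norm(d),"c",c.round(1),"ang",np.arctan2(d[1],d[0]))
print(f(405,258,21).round(1),f(405,228,25).round(1),f(405,286,21).round(1))
yaw=np.arctan2(d[1],d[0])-np.pi/2
print(yaw);plan((c[0],c[1],100),yaw)
E
```

```text
[527.1  78.6  21. ] [539.5 -46.7  21. ] 125.97918838440803 c [533.3  16.   21. ] ang 1.6697070881751483
[533.6  15.   21. ] [542.   15.2  25. ] [526.  15.  21.]
0.09891076138025179
t 8.38 ee [489.8  20.8 172.8] w 61.3 F [ 1.  -0.5  0.5] q [0.02 0.29 1.97 0.   0.86 1.58]
T [[0.013, 0.001, -1.0], [0.003, -1.0, -0.001], [-1.0, -0.003, -0.013]]
shift tool m [ 0.0734  0.0052 -0.0426] turn deg [84.41 -0.49  0.72]
```

Request:
carry_out([
  [0.01,0.005,-0.043,0,-0.6,0],
  [0,0,0,-10.6,0,0],
  [0,0,0,-10.6,0,0],
  [0,0,0,-10.6,0,0],
  [0,0,0,-10.6,0,0],
  [0,0,0,-10.6,0,0],
  [0,0,0,-10.6,0,0],
  [0,0,0,-10.6,0,0],
], grip=0.55)

```text
t: 9.38
ee_pos: [537.2, 2.9, 162.0]
orientation: [1.398, 1.076, -1.392]
ft_force: [0.8, -0.1, 1.3]
width: 39.7
```

Request:
carry_out([
  [0,0,0,-10.6,0,0],
  [0,0,0,-10.6,0,0],
])

```text
t: 9.62
ee_pos: [537.9, -0.6, 161.7]
orientation: [1.123, 1.262, -1.118]
ft_force: [-0.1, -0.9, -0.3]
width: 39.4
```

```bash
python3 - <<'E'
from h import *
plan((533.5,16,70),.099)
E
```

```text
t 9.62 ee [537.9  -0.6 161.7] w 39.4 F [-0.1 -0.9 -0.3] q [-0.02  0.38  1.87  0.    0.89 -0.14]
T [[0.003, 0.993, 0.119], [0.001, 0.119, -0.993], [-1.0, 0.003, -0.001]]
shift tool m [ 0.0917 -0.0027 -0.017 ] turn deg [ 1.15 -0.04 -0.18]
```

Request:
carry_out([
  [0.04,-0.003,-0.017,1.1,0,0],
  [0.05,0,0,0,0,0],
  [0.0,0,0,0,0,0],
])

```text
t: 10.0
ee_pos: [535.8, 11.4, 70.6]
orientation: [1.142, 1.248, -1.134]
ft_force: [-0.2, 0.0, 0.7]
width: 39.7
```

```bash
python3 - <<'E'
from h import *
plan((533.5,15.5,17),.099)
E
```

```text
t 10.0 ee [535.8  11.4  70.6] w 39.7 F [-0.2  0.   0.7] q [-0.    0.52  1.92  0.    0.69 -0.1 ]
T [[0.007, 0.995, 0.095], [0.001, 0.095, -0.995], [-1.0, 0.007, 0.0]]
shift tool m [ 0.0536 -0.0023 -0.0043] turn deg [-0.21  0.   -0.39]
```

Request:
carry_out([
  [0.03,-0.002,-0.004,0,0,-0.4],
  [0.017,0,0,0,0,0],
  [0.004,0,0,0,0,0],
])

```text
t: 10.38
ee_pos: [537.9, 12.5, 22.5]
orientation: [1.144, 1.246, -1.137]
ft_force: [1.5, 0.0, -0.4]
width: 39.7
```

```bash
python3 - <<'E'
from h import *
plan((533.5,15.5,16),.099)
E
```

```text
t 10.38 ee [537.9  12.5  22.5] w 39.7 F [ 1.5  0.  -0.4] q [ 0.    0.61  1.92 -0.    0.6  -0.09]
T [[0.006, 0.996, 0.092], [-0.0, 0.092, -0.996], [-1.0, 0.006, 0.001]]
shift tool m [ 0.0065 -0.0041 -0.0034] turn deg [-0.41  0.05 -0.34]
```

Request:
carry_out([
  [0.005,-0.004,-0.003,0,0,-0.3],
  [0.003,-0.001,0,0,0,0],
])

```text
t: 10.62
ee_pos: [534.0, 14.7, 16.0]
orientation: [1.143, 1.248, -1.14]
ft_force: [-0.1, -0.1, -0.0]
width: 39.1
```

Request:
carry_out([
  [0.001,-0.0005,0,0,0,0],
  [0.001,-0.0005,0,0,0,0],
  [0.001,0,0,0,0,0],
  [0.0008,0,0,0,0,0],
  [0.0008,0,0,0,0,0],
], grip=1)

```text
t: 11.25
ee_pos: [533.5, 14.8, 13.7]
orientation: [1.143, 1.247, -1.138]
ft_force: [-2.3, 0.1, 12.1]
width: 12.5
```

Held, but the tips sit about 2 mm below the forceps' underside. I'll regrip about 3 mm higher so they can be set down without a drop.

Request:
carry_out([
  [0,0,0,0,0,0],
  [0.0005,0,0,0,0,0],
], grip=0.75)

```text
t: 11.5
ee_pos: [533.8, 14.8, 13.6]
orientation: [1.143, 1.246, -1.138]
ft_force: [-0.1, 0.2, -0.4]
width: 21.9
```

```bash
python3 - <<'E'
from h import *
plan((533.5,15.5,17.5),.099)
E
```

```text
t 11.5 ee [533.8  14.8  13.6] w 21.9 F [-0.1  0.2 -0.4] q [ 0.01  0.62  1.93 -0.    0.58 -0.08]
T [[0.006, 0.996, 0.092], [-0.001, 0.092, -0.996], [-1.0, 0.006, 0.001]]
shift tool m [-0.0039 -0.0002 -0.0007] turn deg [-0.4   0.09 -0.33]
```

Request:
carry_out([
  [-0.004,0,0,0,0,-0.3],
  [0.0004,0,0,0,0,0],
])

```text
t: 11.75
ee_pos: [533.8, 14.8, 17.2]
orientation: [1.14, 1.25, -1.142]
ft_force: [-0.4, 0.2, -1.6]
width: 21.8
```

Request:
carry_out([
  [0.0005,0,0,0,0,0],
  [0.0005,0,0,0,0,0],
  [0.0005,0,0,0,0,0],
], grip=1)

```text
t: 12.12
ee_pos: [533.9, 14.8, 16.5]
orientation: [1.14, 1.25, -1.142]
ft_force: [-3.3, 0.2, 10.1]
width: 12.5
```

Request:
carry_out([
  [-0.02,0,0,0,0,0],
  [-0.03,0,0,0,0,0],
  [-0.04,0,0,0,0,0],
  [-0.03,0,0,0,0,0],
  [0,-0.01,-0.055,0,0,0],
  [0,-0.01,-0.055,0,0,0],
  [0,-0.01,-0.055,0,0,0],
  [0,-0.01,-0.055,0,0,0],
])

```text
t: 13.12
ee_pos: [474.2, 233.0, 140.0]
orientation: [1.147, 1.246, -1.147]
ft_force: [0.8, 0.9, -0.0]
width: 12.9
```

Request:
carry_out([
  [0,-0.01,-0.04,0,0,0],
  [0,0,0,-10,0,0],
  [0,0,0,-10,0,0],
  [0,0,0,-10,0,0],
  [0,0,0,-10,0,0],
  [0,0,0,-10,0,0],
  [0,0,0,-10,0,0],
  [0,0,0,-10,0,0],
])

```text
t: 14.12
ee_pos: [457.0, 277.3, 138.4]
orientation: [0.171, 1.565, -0.173]
ft_force: [0.1, -0.8, -0.1]
width: 12.6
```

Request:
carry_out([
  [0,0,0,-10,0,0],
  [0,0,0,-9,0,0],
])

```text
t: 14.38
ee_pos: [456.6, 277.1, 138.0]
orientation: [-0.099, 1.57, 0.096]
ft_force: [0.0, 0.0, -0.2]
width: 12.7
```

```bash
python3 - <<'E'
from h import *
plan((465,283,60),1.66)
im,K,Rm,t=cam("wrist");cv2.imwrite("pics/w3.png",im)
E
```

```text
t 14.38 ee [456.6 277.1 138. ] w 12.7 F [ 0.   0.  -0.2] q [ 0.52  0.41  1.89 -0.    0.84 -1.17]
T [[-0.002, -0.124, 0.992], [-0.002, 0.992, 0.124], [-1.0, -0.002, -0.002]]
shift tool m [0.078  0.0049 0.0092] turn deg [ 2.01 -0.11  0.09]
```

View pics/w3.png

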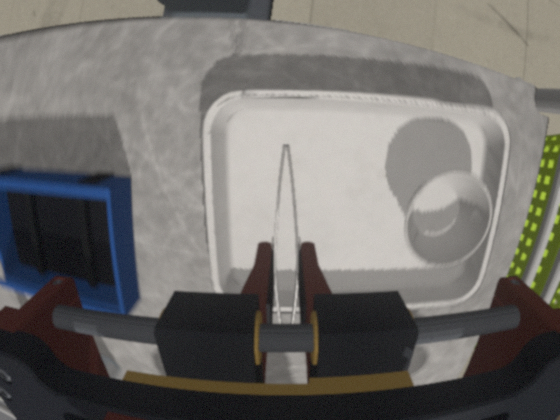

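The forceps are held along the tray's short side in the free half, clear of the bowl (450,215). I'll lower them.

Request:
carry_out([
  [0.04,0.005,0.008,2,0,0],
  [0.04,0,0,0,0,0],
  [0.03,0,0,0,0,0],
  [0.012,0,0,0,0,0],
])

```text
t: 14.92
ee_pos: [465.5, 284.1, 14.1]
orientation: [-0.066, 1.568, 0.067]
ft_force: [-0.0, 0.2, -0.0]
width: 12.5
```

```bash
python3 - <<'E'
from h import *
plan((465,283,3),1.66)
E
```

```text
t 14.93 ee [465.5 284.1  14.1] w 12.5 F [-0.   0.2 -0. ] q [ 0.53  0.63  1.9  -0.    0.6  -1.13]
T [[0.002, -0.085, 0.996], [0.0, 0.996, 0.085], [-1.0, 0.0, 0.002]]
shift tool m [ 0.0111 -0.001  -0.0007] turn deg [-0.25  0.12 -0.02]
```

Request:
carry_out([
  [0.006,0,-0.0005,0,0,0],
  [0.003,0,-0.0005,0,0,0],
])

```text
t: 15.18
ee_pos: [464.8, 284.1, 5.0]
orientation: [-0.065, 1.568, 0.066]
ft_force: [0.7, 0.6, -0.5]
width: 12.4
```

Request:
carry_out([
  [0.002,0,-0.0005,0,0,0],
])

```text
t: 15.3
ee_pos: [464.7, 284.3, 3.7]
orientation: [-0.064, 1.566, 0.066]
ft_force: [0.5, -0.1, -0.7]
width: 12.5
```

Request:
carry_out([
  [0.0015,0,0,0,0,0],
])

```text
t: 15.42
ee_pos: [465.1, 284.6, 2.8]
orientation: [-0.064, 1.565, 0.066]
ft_force: [-0.1, 1.0, 0.2]
width: 12.6
```

Request:
carry_out([
  [0.0015,0,0,0,0,0],
])

```text
t: 15.55
ee_pos: [465.3, 284.6, 2.5]
orientation: [-0.064, 1.565, 0.066]
ft_force: [-4.8, -2.6, 21.7]
width: 12.6
```

Contact at 2.5 mm. I'll open and back off, opening only a little so the tray and bowl aren't touched.

Request:
carry_out([
  [-0.0005,0,0,0,0,0],
  [0,0,0,0,0,0],
  [0,0,0,0,0,0],
], grip=0.6)

```text
t: 15.92
ee_pos: [466.0, 285.1, 4.1]
orientation: [-0.063, 1.563, 0.067]
ft_force: [0.6, 1.4, 0.6]
width: 34.6
```

Request:
carry_out([
  [-0.01,0,0,0,0,0],
  [-0.03,0,0,0,0,0],
  [-0.05,0,0,0,0,0],
  [-0.05,0,0,0,0,0],
  [-0.05,0,0,0,0,0],
  [0,-0.06,0,0,0,0],
  [0,-0.06,0,0,0,0],
  [0,-0.06,0,0,0,0],
])

```text
t: 16.92
ee_pos: [481.3, 104.6, 204.8]
orientation: [-0.068, 1.557, 0.074]
ft_force: [0.7, -0.1, -0.4]
width: 35.0
```

```bash
python3 - <<'E'
from h import *
plan((465,283,3),1.66)
im,*_=cam("scene");cv2.imwrite("pics/s9.png",crop(im,110,130,400,270,2))
E
```

```text
t 16.93 ee [481.3 104.6 204.8] w 35.0 F [ 0.7 -0.1 -0.4] q [ 0.19  0.25  1.94  0.    0.94 -1.47]
T [[0.013, -0.09, 0.996], [0.004, 0.996, 0.09], [-1.0, 0.003, 0.013]]
shift tool m [ 0.2023  0.1785 -0.0028] turn deg [ 0.07  0.76 -0.18]
```

View pics/s9.png

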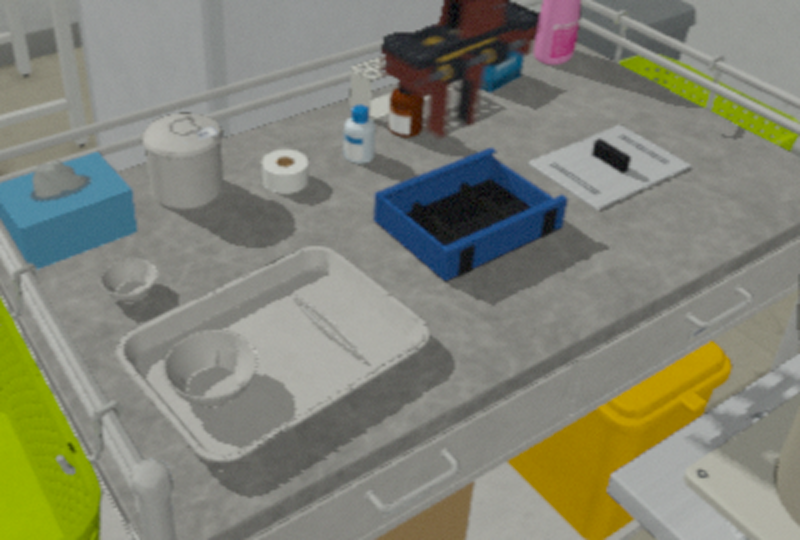

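The lid lies flat on the worktop with its handle up (612,155), and the forceps lie flat in the tray (332,330). The bowl, bottles and roll are where they were. I'll hand in.

```bash
python3 -c "
from workcell import ctrl
print(ctrl.close_job())"
```

```text
the job is handed in; nothing more can be done
None
```

I slid the lid out by its bar, held it as it came clear, and laid it flat on the worktop, handle up, beside the cassette's open end. I then lifted the forceps out and set them down in the free half of the tray, with finger contact felt before I released them. The job was handed in at about 17 s.

- **Regrip:** I took the forceps a second time about 3 mm higher while they still lay on the ribs, because the fingertips were below their underside and would have met the tray floor first.
- **Forces:** The highest wrist readings were about 35 N when the lid met the worktop and 22 N when the forceps met the tray. These were read at the ends of the moves, so short peaks in between would not show.
- **Last check:** The final scene picture shows the lid and forceps lying flat and the gripper clear of everything. The bowl, bottles and label roll look undisturbed. I judged that by eye and did not re-measure their positions.

No check failed. The arm drifted slightly upward, under 1 mm per idle step, which I corrected as I went.

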